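Clear the cup off the flour crock and take off its lid

ROBOT

A 6-joint arm with a two-finger parallel gripper is mounted at the origin on the work surface. World frame = base frame: x ahead of the robot, y to its left, z up, the work surface at z = 0. Lengths are in m, angles in rad, forces in N, time in s.
With the tool pointing down it reaches from about 0.3 to 0.875 m from the base axis. Payload 4.2 kg.
Tool frame: the origin (TCP) lies midway between the tips of the shut fingers; the grasp point (between the pads) lies 19 mm behind it (manip.hold_point_z is the distance from the TCP to the grasp point, in m); z points along the fingers, y is the line along which they close (so a half turn about z gives the same grasp; the last joint's range is limited). The gripper opens to 85 mm and grips with 20 to 120 N. Pads are 22 mm wide; open, the fingers measure 114 mm over their backs; the gripper's body (76 mm by 85 mm) begins 54 mm behind the grasp point. The pads swing forward as they close: fully open they stand 13 mm farther back than shut.
Start: joints at [-1.291, 0.32, 1.565, -0, 1.257, -0.02], TCP at [0.17, -0.549, 0.21] pointing down, gripper open.
Joint ranges: [-3.11, 3.11], [-0.84, 2.01], [0.21, 2.61], [-1.34, 4.49], [0.05, 2.63], [-2.56, 2.56]. Speed limits (rad/s): [2.57, 2.57, 3.14, 3.14, 3.14, 3.14].

INTERFACE

Orientations are given as a unit quaternion [x, y, z, w].
In Python, from plant import readout, read_camera, ticket, nets, manip gives the robot as it stands.
- The arm moves only by the tool move_arm, never from a script. Its argument "moves" is a list of rows, each an object of numbers: "fingers": the opening, from -1 (shut) to 1 (fully open); "dx", "dy", "dz": the shift along the world's x, y, z in mm; "rx", "ry", "rz": the turn, a rotation vector about the world's x, y, z in rad. In form: [{"fingers": .., "dx": .., "dy": .., "dz": .., "rx": .., "ry": .., "rz": ..}, ...]. A call has 1 to 10 rows; each row shifts and turns the commanded pose from where the row before left it; what a row does not reach is not made up. A row lasts 1/10 s, in which the tool goes at most 50 mm and 8.59 degrees, less where a joint would pass 70% of its speed; a pose out of reach is approached as far as the arm can. A call is refused whole if a number of a shift passes 50 or a number of a turn 0.15, either way. A call with a gripper value outside its range is refused whole. The fingers move at their own pace and stop on an object; "newtons" is the grip in N (left out, the last holds). Time passes only in rows, so rows that do not move let the fingers close. It gives the time, the measured TCP pose, the force, the opening and the grip force at its end, in the units of the state.
- readout.observe(): the state, without advancing time (a new reading comes with each control period).
- read_camera(name): name is "scene" or "top"; returns a dict with "pixels" (480x640x3 uint8, red, green, blue), "range_z" (480x640 float32, m along the optical axis (not along the pixel's ray), 0 where there is no reading), "fx", "fy", "cx", "cy" (pixels), "k1" (the pictures are not rectified: a ray, as slopes to the right and down, at radius r is drawn at 1 + k1 r^2 times it, then the intrinsics apply), "rvec" (rotation vector, rad) and "tvec" (3), from world to camera coordinates, as OpenCV has them. Camera axes: x right, y down, z forward; pixel columns grow to the right and rows downward; lengths in m; the calibration is good to about 2 mm. A picture is of the moment at which its call begins.
- ticket.job_done(): hands the job in; it is judged then, once.
Trained networks look in the newest picture that a camera, given by its name, has taken for a name from the list of things; names that differ only in an ending like _2 or _b are one class to them, and where a whole thing is asked for, a point or a joint stands for the part that bears it (a point fixed in the world has none). Each returns a list of dicts, best first, with "confidence" (0 to 1); they miss things now and then, are a little off and sometimes report something else, mostly with a low value. They report only what shows in the picture. A call takes as long as a camera call. They do not tell look-alikes from the thing itself.
- nets.regions_of(camera, label): "region" (480x640 bool, what is visible of it) and "position" ([column, row] in pixels, amid what is visible of it).
The state is a dict: "clock": time; "joints": joint angles; "joint_velocities": joint speeds; "effort": joint torques, N m; "ee_pos": TCP position; "tool_rot": TCP orientation; "ft_force": force on the tool from outside, world axes, zero at the start; "moment": the same for the moment, N m; "grip_width": opening from 0.0 (shut) to 1.0 (fully open); "finger_force": force on a finger pad.
Only numpy, scipy, OpenCV 4.12 (cv2) and the standard library are available. Lean on these libraries where they do the work, as an engineer would, in place of code of your own. Each camera call takes 0.05 s, during which the arm holds its last target. There are 200 camera calls.

TASK

The stoneware flour crock under the utensil rail has to be opened, but a copper cup has been left on its lid: first take the cup off and lower it into the empty bowl at the side of the crock. Then lift the lid off by its knob and lay it gently, knob up, in the middle of the round cork mat. Do not drop either one or bump the rail, and leave the crock, the bowl and everything else standing where they are.

Things in the scene. Friction and masses are not known exactly. Their poses are not given: they have to be found in the camera images.
- crock: straight-sided brown stoneware flour crock, outer diameter 156, 110 tall, wall 6, 2.2 kg, standing on the table under the rail, covered by its loose lid. Origin: centre of its underside, z up
- lid: loose round stoneware lid, 0.45 kg: disc of diameter 170, 9 thick, resting on the crock's rim 110 above the table; under it a plug of diameter 132, 8 deep, sits loosely in the crock's mouth (6 free all round). Origin: centre of the plug's underside (102 above the crock's underside when closed), z up through the knob; disc top at z = 17
- knob (a point): grip point of the lid's wooden knob, on the lid's axis at lid z = 41 (24 above the disc's top). The knob's neck is 26 in diameter from lid z = 17 to 45 and its head 34 in diameter from z = 45 to 57
- cup: copper measuring cup without a handle, straight cylinder of outer diameter 58, 70 tall, wall 3, about 160 g, open top, standing upright on the lid close in front of the knob (its axis 50 to 54 from the knob's axis), straight ahead or to the left or right of it. Origin: centre of its underside, z up
- cup_mid (a point): centre of the copper cup, 35 above its underside
- bowl: empty stoneware bowl of rim diameter 180, 80 tall, 1.1 kg, standing on the table to one side of the crock. Origin: centre of its underside
- bowl_rim (a point): centre of that bowl's mouth, at the height of the rim (80 above the table), z up
- bowl_in (a point): centre of that bowl's inner floor
- mat: round cork mat, diameter 190, 10 thick, fixed flat on the table on the other side of the crock from the bowl. Origin: centre of its underside
- rail: fixed utensil rail standing on the table over the crock: two 12 diameter posts 210 either side of its middle, feet of 64 diameter, a copper spoon hanging down to 145 above the table at 165 either side. Origin: on the table below the bar's middle; y along the bar, -x to the robot's side, z up. The bar keeps an upright tool off the knob: tilt it, coming from the robot's side
- rail_mid (a point): middle of the rail's dark steel bar (12 diameter, 420 long), on its axis, 300 above the table, up to 10 beyond the knob; axes as the rail's
- spoon: wooden spoon, 190 long, lying on the table in front of the crock; bystander. Origin: centre of its underside as it lies
- oil: green glass oil bottle, 64 diameter, 200 tall; bystander. Origin: centre of its underside
- jar: glass storage jar, 84 diameter, 120 tall; bystander. Origin: centre of its underside
Mind the look-alikes: they are no part of the job. Of the things that look like the mat, the larger one is meant. What is shaped like the bowl but blue is not meant.

How it is judged:
On the way, in this order (a step that is already met when the one before it is completed fails the run):
1. the cup lies released in the bowl while the lid is still on the crock (horizontal distance between cup_mid and bowl_rim below 0.06 m and z of cup_mid in the frame of bowl_rim below -0.01 m and contact force between the fingers and cup below 0.3 N and z of lid in the frame of crock below 0.108 m), for 0.2 s.
2. the lid is lifted clear of the crock, in the fingers (z of lid in the frame of crock above 0.118 m and contact force between the fingers and lid above 0.5 N), for 0.2 s.
At the end, for the whole second after the job is handed in: Cup at rest in the side bowl, its centre within 60 mm of the bowl axis and 10 mm or more below the rim; lid at rest flat (0.08 rad), knob up, on the cork mat within 25 mm of its centre; crock upright (0.05 rad) within 30 mm, bowl (0.08 rad) within 40 mm of their starts (horizontal distance between cup_mid and bowl_rim below 0.06 m and z of cup_mid in the frame of bowl_rim below -0.01 m and linear speed of cup below 0.03 m/s and horizontal distance between lid and mat below 0.025 m and z of lid in the frame of mat between 0.005 and 0.015 m and angle between each of lid, bowl's own z axis and vertical below 0.08 rad and linear speed of lid below 0.02 m/s and angle between crock's own z axis and vertical below 0.05 rad and distance of crock from where it was at the start of the episode below 0.03 m and distance of bowl from where it was at the start of the episode below 0.04 m); the robot touches nothing.
It fails at once if the rail is bumped by the robot, the lid or the cup (over 4 N) (contact force between any of the arm, the fingers, lid, cup and rail above 4 N).
It fails at once if the lid is dropped (it moves unheld faster than 0.6 m/s, a fall of about 18 mm) (linear speed of lid above 0.6 m/s and contact force between the fingers and lid below 0.3 N).
It fails at once if the cup is dropped (it moves unheld faster than 0.9 m/s, a fall of about 40 mm) (linear speed of cup above 0.9 m/s and contact force between the fingers and cup below 0.3 N).
It fails at once if a bystander (wooden spoon, oil bottle or jar) is moved more than 30 mm (distance of any of spoon, oil, jar from where it was at the start of the episode above 0.03 m).
It also fails if it takes over 54 s, if anything falls off the work surface, if the arm or the gripper's body presses on something with over 40 N, if the wrist force passes 120 N, or if a joint passes its speed limit or range.

## Working session

There is one attempt and no reset: what is moved stays moved. The work goes in short steps, Python scripts to look and compute and a tool call to move; the robot and the scene stay as the last step left them, time stands still between calls to the robot, and variables do not carry over. Pictures are saved under pics/ and viewed, at most 10 in all, crops included, and the job is handed in when it is done.

Besides the shell and the picture viewer there is one more tool, called after "Call:" as a command line: name --argument value ..., lists and objects as JSON in quotes. move_arm: Moves the arm, as the interface text tells. Its arguments: {"type":"object","properties":{"moves":{"type":"array"},"newtons":{"type":"number"}},"required":["moves"]}

```bash
mkdir -p pics
cat > h.py <<'E'
import numpy as np, cv2
from plant import readout, read_camera, ticket, nets, manip
def cloud(im):
    d=im["range_z"]; v,u=np.mgrid[0:480,0:640]
    K=np.array([[im["fx"],0,im["cx"]],[0,im["fy"],im["cy"]],[0,0,1.]])
    p=cv2.undistortPoints(np.stack([u,v],-1).reshape(-1,1,2).astype(np.float64),K,np.array([im["k1"],0,0,0.]))[:,0].reshape(480,640,2)
    c=np.dstack([p*d[...,None],d])
    R=cv2.Rodrigues(np.array(im["rvec"],float))[0]
    w=(c-np.array(im["tvec"]).ravel())@R
    w[d<=0]=np.nan
    return w
def circ(p):
    A=np.c_[2*p[:,:2],np.ones(len(p))]; s=np.linalg.lstsq(A,(p[:,:2]**2).sum(1),rcond=None)[0]
    return s[0],s[1],np.sqrt(s[2]+s[0]**2+s[1]**2)
E
python3 - <<'E'
from h import *
for c in("scene","top"):
    im=read_camera(c); w=cloud(im); np.savez(c+".npz",w=w,px=im["pixels"])
    cv2.imwrite(f"pics/{c}0.png",im["pixels"][...,::-1])
    R=cv2.Rodrigues(np.array(im["rvec"],float))[0]; print(c,"cam at",-R.T@np.array(im["tvec"]).ravel())
    for l in["crock","lid","knob","cup","bowl","mat","rail","spoon","oil","jar"]:
        for r in nets.regions_of(c,l)[:4]:
            m=r["region"]; q=w[m]; q=q[~np.isnan(q[:,0])]
            if len(q): print(l,round(r["confidence"],2),np.round(r["position"]),m.sum(),"med",np.round(np.median(q,0),3),"lo",np.round(np.percentile(q,2,axis=0),3),"hi",np.round(np.percentile(q,98,axis=0),3))
s=readout.observe(); print(s, manip.hold_point_z)
E
```

```text
scene cam at [ 1.39071954 -0.01066647  1.07903688]
crock 0.79 [311. 352.] 969 med [ 0.727 -0.037  0.059] lo [ 0.685 -0.107  0.014] hi [0.737 0.033 0.099]
lid 0.79 [311. 321.] 2558 med [ 0.672 -0.039  0.118] lo [ 0.598 -0.118  0.112] hi [0.738 0.036 0.158]
lid 0.29 [179. 334.] 1434 med [ 0.694 -0.374  0.092] lo [ 0.642 -0.415  0.007] hi [ 0.713 -0.342  0.121]
knob 0.66 [308. 319.] 2518 med [ 0.672 -0.037  0.118] lo [ 0.594 -0.115  0.113] hi [0.738 0.035 0.158]
cup 0.81 [303. 291.] 530 med [ 0.62  -0.053  0.162] lo [ 0.581 -0.076  0.126] hi [ 0.637 -0.025  0.187]
bowl 0.94 [436. 264.] 2130 med [0.413 0.342 0.041] lo [0.365 0.258 0.003] hi [0.529 0.41  0.08 ]
bowl 0.62 [411. 212.] 1690 med [0.147 0.309 0.046] lo [0.1   0.222 0.001] hi [0.269 0.383 0.079]
mat 0.86 [222. 290.] 2014 med [ 0.47  -0.311  0.009] lo [ 0.372 -0.385  0.002] hi [ 0.553 -0.212  0.015]
mat 0.68 [231. 245.] 922 med [ 0.266 -0.303  0.004] lo [ 0.203 -0.364 -0.001] hi [ 0.326 -0.242  0.009]
rail 0.7 [314. 270.] 2871 med [ 0.667 -0.018  0.187] lo [ 0.417 -0.245 -0.001] hi [0.692 0.222 0.305]
spoon 0.8 [331. 264.] 236 m
[... 1546 characters left out ...]
': 1.1, 'joints': array([-1.29100943e+00,  3.19621221e-01,  1.56449040e+00,  4.35975731e-05,
        1.25742005e+00, -2.00090011e-02]), 'joint_velocities': array([-0.00036442,  0.00064594, -0.00164554,  0.00302874,  0.00129369,
       -0.00049424]), 'effort': array([ 5.97024737e-04, -4.15425718e+01, -2.34423012e+01, -7.50520849e-05,
        1.94645827e-04,  3.50452979e-06]), 'ee_pos': array([ 0.16982562, -0.54936554,  0.21032948]), 'tool_rot': array([9.88787326e-01, 1.49330584e-01, 2.45124141e-05, 2.75514718e-05]), 'ft_force': array([ 0.23880808, -0.92943297,  0.59790593]), 'moment': array([ 0.01321674,  0.02485838, -0.01297777]), 'finger_force': 0.0, 'grip_width': 1.0000524421630164} 0.0187
```

Run:
```python
from h import *
a=cv2.resize(cv2.imread("pics/scene0.png")[180:400,130:500],(740,440)); b=cv2.resize(cv2.imread("pics/top0.png")[110:400,120:500],(0,0),fx=1.5,fy=1.5)
cv2.imwrite("pics/s1.png",a);cv2.imwrite("pics/t1.png",b)
for c in("scene","top"):
    w=np.load(c+".npz")["w"].reshape(-1,3); w=w[~np.isnan(w[:,0])]
    x,y,z=w.T
    def sel(cx,cy,r,lo,hi): return w[(np.hypot(x-cx,y-cy)<r)&(z>lo)&(z<hi)]
    def edge(q,cx,cy,n=60):
        a=np.arctan2(q[:,1]-cy,q[:,0]-cx);r=np.hypot(q[:,0]-cx,q[:,1]-cy);b=(a/(2*np.pi)*n).astype(int)
        return np.array([q[b==k][np.argmax(r[b==k])] for k in np.unique(b)])
    q=sel(.66,-.038,.1,.111,.128); e=edge(q,.66,-.038); k=cv2.fitEllipse; 
    def rob(e,it=6):
        for _ in range(it):
            f=circ(e); d=abs(np.hypot(e[:,0]-f[0],e[:,1]-f[1])-f[2]); e=e[d<=max(np.percentile(d,85),.002)]
        return np.round(f,4),len(e)
    print(c,"lid disc",rob(e),np.median(q[:,2]))
    q=sel(.675,-.035,.035,.15,.175); print("knobtop",len(q),np.round(np.median(q,0),4) if len(q) else 0,np.round(np.percentile(q,[5,95],axis=0),3) if len(q) else 0)
    q=sel(.61,-.05,.045,.178,.2); print("cuprim",len(q),rob(q),np.round(np.percentile(q,[2,50,98],axis=0),3))
    q=sel(.45,.33,.11,.07,.09); print("bowl",rob(q),np.median(q[:,2]))
    q=sel(.46,-.3,.11,.005,.02); print("mat",rob(edge(q,.46,-.3)),np.median(q[:,2]))
    q=w[(z>.285)&(z<.32)&(abs(y+.02)<.2)&(x>.6)&(x<.73)]
    print("bar",np.round(np.median(q,0),4),np.round(np.percentile(q,[2,98],axis=0),3),np.round(np.polyfit(q[:,1],q[:,0],1),3))
```

```text
scene lid disc (array([ 0.6592, -0.0415,  0.0843]), 50) 0.11811876479859379
knobtop 132 [ 0.6609 -0.0407  0.1577] [[ 0.645 -0.056  0.152]
 [ 0.673 -0.028  0.161]]
cuprim 131 (array([ 0.6098, -0.0508,  0.0272]), 111) [[ 0.581 -0.078  0.178]
 [ 0.611 -0.05   0.184]
 [ 0.638 -0.025  0.19 ]]
bowl (array([0.4465, 0.3269, 0.0858]), 216) 0.07612663561610811
mat (array([ 0.4583, -0.3004,  0.094 ]), 41) 0.009002255001243631
bar [ 0.6681 -0.025   0.3018] [[ 0.658 -0.214  0.292]
 [ 0.676  0.171  0.306]] [-0.034  0.667]
top lid disc (array([ 0.6598, -0.0409,  0.0848]), 49) 0.12011724631218852
knobtop 137 [ 0.6591 -0.0397  0.1592] [[ 0.647 -0.054  0.154]
 [ 0.673 -0.027  0.164]]
cuprim 137 (array([ 0.6085, -0.0508,  0.0273]), 133) [[ 0.58  -0.079  0.179]
 [ 0.611 -0.05   0.188]
 [ 0.637 -0.023  0.195]]
bowl (array([0.4458, 0.3247, 0.0851]), 339) 0.07877076248748986
mat (array([ 0.4602, -0.3   ,  0.1083]), 30) 0.010435188044010802
bar [ 0.6653 -0.0203  0.3055] [[ 0.654 -0.213  0.298]
 [ 0.675  0.171  0.311]] [-0.037  0.664]
```

View pics/s1.png

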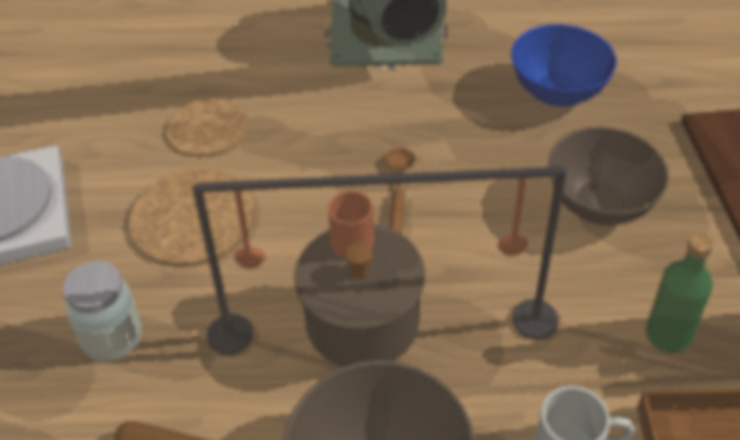

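View pics/t1.png

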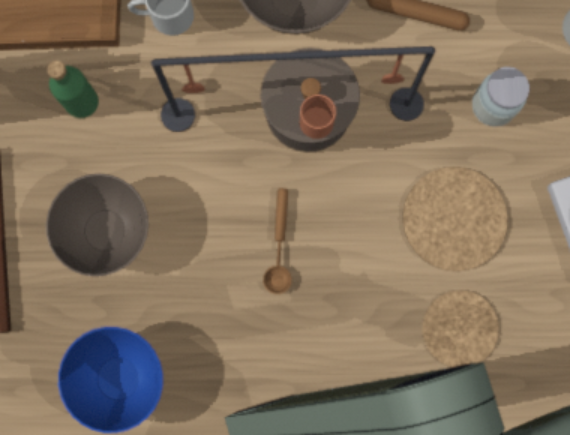

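The brown bowl at (0.446, 0.326) is the one meant; the other bowl is blue. The larger mat is at (0.459, -0.300). The cup is at (0.609, -0.051), close in front of the knob at (0.660, -0.041), and the bar is at x≈0.667, z≈0.303.

Call:
move_arm --moves '[{"fingers": 1, "dx": 25, "dy": 30, "dz": 8, "rz": -0.03}, {"fingers": 1, "dx": 25, "dy": 30, "dz": 8, "rz": -0.03}, {"fingers": 1, "dx": 25, "dy": 30, "dz": 8, "rz": -0.03}, {"fingers": 1, "dx": 25, "dy": 30, "dz": 8, "rz": -0.03}, {"fingers": 1, "dx": 25, "dy": 30, "dz": 8, "rz": -0.03}, {"fingers": 1, "dx": 25, "dy": 30, "dz": 0, "rz": -0.03}, {"fingers": 1, "dx": 25, "dy": 30, "dz": 0, "rz": -0.03}, {"fingers": 1, "dx": 25, "dy": 30, "dz": 0, "rz": -0.03}, {"fingers": 1, "dx": 25, "dy": 30, "dz": 0, "rz": -0.03}, {"fingers": 1, "dx": 25, "dy": 30, "dz": 0, "rz": -0.03}]' --newtons 40

```text
invalid input at $.moves[0]: expected keys fingers, dx, dy, dz, rx, ry, rz
```

Call:
move_arm --moves '[{"fingers": 1, "dx": 20, "dy": 25, "dz": 0, "ry": -0.05}, {"fingers": 1, "dx": 20, "dy": 25, "dz": 0, "ry": -0.05}, {"fingers": 1, "dx": 20, "dy": 25, "dz": 0, "ry": -0.05}, {"fingers": 1, "dx": 20, "dy": 25, "dz": 0, "ry": -0.05}, {"fingers": 1, "dx": 20, "dy": 25, "dz": 0, "ry": -0.05}, {"fingers": 1, "dx": 20, "dy": 25, "dz": 0, "ry": -0.05}, {"fingers": 1, "dx": 20, "dy": 25, "dz": 0, "ry": -0.05}, {"fingers": 1, "dx": 10, "dy": 25, "dz": 0}, {"fingers": 1, "dx": 0, "dy": 0, "dz": 0}]'

```text
invalid input at $.moves[0]: expected keys fingers, dx, dy, dz, rx, ry, rz
```

Call:
move_arm --moves '[{"fingers": 1, "dx": 25, "dy": 30, "dz": 8, "rx": 0, "ry": 0, "rz": -0.03}, {"fingers": 1, "dx": 25, "dy": 30, "dz": 8, "rx": 0, "ry": 0, "rz": -0.03}, {"fingers": 1, "dx": 25, "dy": 30, "dz": 8, "rx": 0, "ry": 0, "rz": -0.03}, {"fingers": 1, "dx": 25, "dy": 30, "dz": 8, "rx": 0, "ry": 0, "rz": -0.03}, {"fingers": 1, "dx": 25, "dy": 30, "dz": 8, "rx": 0, "ry": 0, "rz": -0.03}, {"fingers": 1, "dx": 25, "dy": 30, "dz": 0, "rx": 0, "ry": 0, "rz": -0.03}, {"fingers": 1, "dx": 25, "dy": 30, "dz": 0, "rx": 0, "ry": 0, "rz": -0.03}, {"fingers": 1, "dx": 25, "dy": 30, "dz": 0, "rx": 0, "ry": 0, "rz": -0.03}, {"fingers": 1, "dx": 25, "dy": 30, "dz": 0, "rx": 0, "ry": 0, "rz": -0.03}, {"fingers": 1, "dx": 25, "dy": 30, "dz": 0, "rx": 0, "ry": 0, "rz": -0.03}]' --newtons 40

```text
clock: 2.1
ee_pos: [0.4206, -0.248, 0.2506]
tool_rot: [1.0, -0.001, 0.0, 0.0]
ft_force: [0.9, -1.0, 0.6]
grip_width: 1.002
finger_force: 0.0
```

Call:
move_arm --moves '[{"fingers": 1, "dx": 20, "dy": 25, "dz": 0, "rx": 0, "ry": -0.05, "rz": 0}, {"fingers": 1, "dx": 20, "dy": 25, "dz": 0, "rx": 0, "ry": -0.05, "rz": 0}, {"fingers": 1, "dx": 20, "dy": 25, "dz": 0, "rx": 0, "ry": -0.05, "rz": 0}, {"fingers": 1, "dx": 20, "dy": 25, "dz": 0, "rx": 0, "ry": -0.05, "rz": 0}, {"fingers": 1, "dx": 20, "dy": 25, "dz": 0, "rx": 0, "ry": -0.05, "rz": 0}, {"fingers": 1, "dx": 20, "dy": 25, "dz": 0, "rx": 0, "ry": -0.05, "rz": 0}, {"fingers": 1, "dx": 20, "dy": 25, "dz": 0, "rx": 0, "ry": -0.05, "rz": 0}, {"fingers": 1, "dx": 10, "dy": 25, "dz": 0, "rx": 0, "ry": 0, "rz": 0}, {"fingers": 1, "dx": 0, "dy": 0, "dz": 0, "rx": 0, "ry": 0, "rz": 0}]'

```text
clock: 3.0
ee_pos: [0.5704, -0.0469, 0.2503]
tool_rot: [0.985, 0.002, 0.174, -0.001]
ft_force: [-0.8, 1.1, 0.9]
grip_width: 1.003
finger_force: 0.0
```

Call:
move_arm --moves '[{"fingers": 1, "dx": 10, "dy": -4, "dz": -20, "rx": 0, "ry": 0, "rz": 0}, {"fingers": 1, "dx": 10, "dy": 0, "dz": -25, "rx": 0, "ry": 0, "rz": 0}, {"fingers": 1, "dx": 10, "dy": 0, "dz": -25, "rx": 0, "ry": 0, "rz": 0}, {"fingers": 1, "dx": 9, "dy": 0, "dz": -20, "rx": 0, "ry": 0, "rz": 0}, {"fingers": 1, "dx": 8, "dy": 0, "dz": -20, "rx": 0, "ry": 0, "rz": 0}, {"fingers": 1, "dx": 0, "dy": 0, "dz": 0, "rx": 0, "ry": 0, "rz": 0}]'

```text
clock: 3.6
ee_pos: [0.6153, -0.0539, 0.1372]
tool_rot: [0.985, -0.0, 0.171, -0.0]
ft_force: [-0.9, -0.2, 0.4]
grip_width: 1.0
finger_force: 0.0
```

Run:
```python
from h import *
out=[]
for c in("scene","top"):
    im=read_camera(c); cv2.imwrite(f"pics/{c}_g.png",im["pixels"][...,::-1])
    p=im["pixels"][220:400,230:410] if c=="scene" else im["pixels"][100:280,240:420]
    out.append(cv2.resize(p,(400,400)))
cv2.imwrite("pics/g.png",np.hstack(out)[...,::-1])
```

```text
(no output)
```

View pics/g.png

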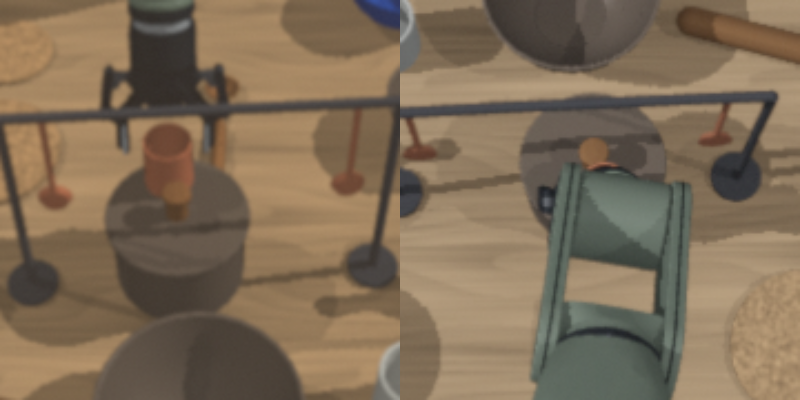

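The fingers stand either side of the cup (scene crop: fingers at columns 125 and 208, cup at 168), clear of the knob and the bar. I'll close now.

Call:
move_arm --moves '[{"fingers": -0.2, "dx": 0, "dy": 2, "dz": 0, "rx": 0, "ry": 0, "rz": 0}, {"fingers": -1, "dx": 0, "dy": 0, "dz": 0, "rx": 0, "ry": 0, "rz": 0}, {"fingers": -1, "dx": 0, "dy": 0, "dz": 0, "rx": 0, "ry": 0, "rz": 0}, {"fingers": -1, "dx": 0, "dy": 0, "dz": 0, "rx": 0, "ry": 0, "rz": 0}, {"fingers": -1, "dx": 0, "dy": 0, "dz": 0, "rx": 0, "ry": 0, "rz": 0}, {"fingers": -1, "dx": 0, "dy": 0, "dz": 0, "rx": 0, "ry": 0, "rz": 0}]' --newtons 30

```text
clock: 4.3
ee_pos: [0.6174, -0.0514, 0.1422]
tool_rot: [0.984, -0.0, 0.176, 0.0]
ft_force: [-2.5, -0.5, 6.0]
grip_width: 0.67
finger_force: 31.5
```

Call:
move_arm --moves '[{"fingers": -1, "dx": 0, "dy": 0, "dz": 6, "rx": 0, "ry": 0, "rz": 0}, {"fingers": -1, "dx": -4, "dy": 0, "dz": 12, "rx": 0, "ry": 0, "rz": 0}, {"fingers": -1, "dx": -15, "dy": 0, "dz": 20, "rx": 0, "ry": 0, "rz": 0}, {"fingers": -1, "dx": -25, "dy": 0, "dz": 20, "rx": 0, "ry": 0, "rz": 0}, {"fingers": -1, "dx": -30, "dy": 0, "dz": 12, "rx": 0, "ry": 0, "rz": 0}, {"fingers": -1, "dx": -30, "dy": 10, "dz": 0, "rx": 0, "ry": 0, "rz": 0}, {"fingers": -1, "dx": -20, "dy": 26, "dz": 0, "rx": 0, "ry": 0, "rz": 0}, {"fingers": -1, "dx": -10, "dy": 30, "dz": 0, "rx": 0, "ry": 0, "rz": 0}, {"fingers": -1, "dx": -5, "dy": 35, "dz": 0, "rx": 0, "ry": 0, "rz": 0}, {"fingers": -1, "dx": -5, "dy": 35, "dz": 0, "rx": 0, "ry": 0, "rz": 0}]'

```text
clock: 5.3
ee_pos: [0.4719, 0.0854, 0.2112]
tool_rot: [0.985, -0.001, 0.175, 0.0]
ft_force: [0.6, 0.1, -1.6]
grip_width: 0.667
finger_force: 32.9
```

Call:
move_arm --moves '[{"fingers": -1, "dx": -5, "dy": 35, "dz": 0, "rx": 0, "ry": 0, "rz": 0}, {"fingers": -1, "dx": -5, "dy": 35, "dz": 0, "rx": 0, "ry": 0, "rz": 0}, {"fingers": -1, "dx": -4, "dy": 35, "dz": 0, "rx": 0, "ry": 0, "rz": 0}, {"fingers": -1, "dx": -4, "dy": 35, "dz": 0, "rx": 0, "ry": 0, "rz": 0}, {"fingers": -1, "dx": 0, "dy": 35, "dz": 0, "rx": 0, "ry": 0, "rz": 0}, {"fingers": -1, "dx": 0, "dy": 20, "dz": 0, "rx": 0, "ry": 0, "rz": 0}, {"fingers": -1, "dx": 0, "dy": 10, "dz": 0, "rx": 0, "ry": 0, "rz": 0}, {"fingers": -1, "dx": 0, "dy": 0, "dz": 0, "rx": 0, "ry": 0, "rz": 0}, {"fingers": -1, "dx": 0, "dy": 0, "dz": 0, "rx": 0, "ry": 0, "rz": 0}]'

```text
clock: 6.2
ee_pos: [0.4545, 0.2886, 0.2103]
tool_rot: [0.985, -0.0, 0.174, 0.001]
ft_force: [0.5, -0.4, -1.9]
grip_width: 0.669
finger_force: 32.9
```

Run:
```python
from h import *
out=[]
for c in("scene","top"):
    im=read_camera(c); w=cloud(im)
    for r in nets.regions_of(c,"cup")[:2]:
        q=w[r["region"]];q=q[~np.isnan(q[:,0])]; print(c,round(r["confidence"],2),r["position"],np.round(np.percentile(q,[3,50,97],axis=0),3))
    p=im["pixels"][160:340,340:520] if c=="scene" else im["pixels"][150:330,90:270]
    out.append(cv2.resize(p,(400,400)))
cv2.imwrite("pics/b.png",np.hstack(out)[...,::-1])
s=readout.observe();print(s["ee_pos"],s["joints"],s["grip_width"])
```

```text
scene 0.97 [428.2, 230.9] [[0.419 0.263 0.187]
 [0.464 0.289 0.229]
 [0.477 0.316 0.255]]
scene 0.57 [316.3, 273.9] [[ 0.396 -0.246 -0.003]
 [ 0.666 -0.014  0.176]
 [ 0.689  0.226  0.305]]
top 0.55 [186.1, 240.8] [[0.456 0.264 0.188]
 [0.469 0.293 0.228]
 [0.474 0.309 0.261]]
[0.45486157 0.28850099 0.21046638] [ 0.68039962  0.13027385  1.87364403 -0.28404971  0.88181209  2.4059652 ] 0.6652803118403248
```

View pics/b.png

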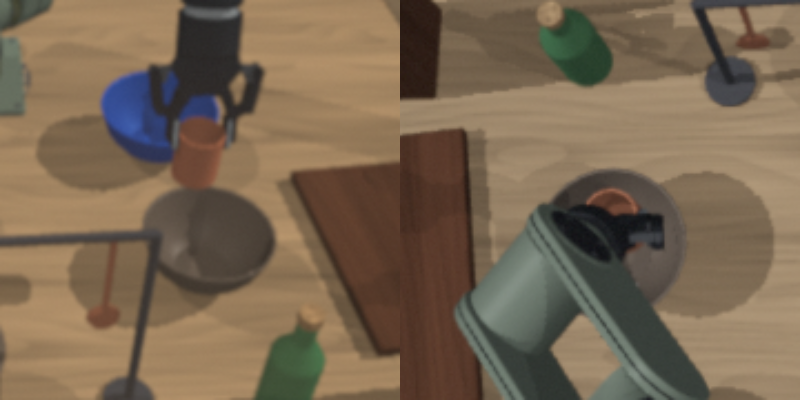

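The cup hangs over the brown bowl (scene crop: cup at 200,150; bowl at 210,235), about 35 mm short in y. Joint 6 is near its limit, so I'll yaw back while I finish the approach.

Call:
move_arm --moves '[{"fingers": -1, "dx": 0, "dy": 10, "dz": 0, "rx": 0, "ry": 0, "rz": 0.08}, {"fingers": -1, "dx": 0, "dy": 14, "dz": 0, "rx": 0, "ry": 0, "rz": 0.08}, {"fingers": -1, "dx": 0, "dy": 12, "dz": 0, "rx": 0, "ry": 0, "rz": 0.08}, {"fingers": -1, "dx": 0, "dy": 2, "dz": -20, "rx": 0, "ry": 0, "rz": 0.06}, {"fingers": -1, "dx": 0, "dy": 0, "dz": -35, "rx": 0, "ry": 0, "rz": 0}, {"fingers": -1, "dx": 0, "dy": 0, "dz": -35, "rx": 0, "ry": 0, "rz": 0}, {"fingers": -1, "dx": 0, "dy": 0, "dz": -30, "rx": 0, "ry": 0, "rz": 0}, {"fingers": -1, "dx": 0, "dy": 0, "dz": -20, "rx": 0, "ry": 0, "rz": 0}, {"fingers": -1, "dx": 0, "dy": 0, "dz": -15, "rx": 0, "ry": 0, "rz": 0}, {"fingers": -1, "dx": 0, "dy": 0, "dz": 0, "rx": 0, "ry": 0, "rz": 0}]'

```text
clock: 7.4
ee_pos: [0.4537, 0.3258, 0.0532]
tool_rot: [0.974, 0.147, 0.17, -0.024]
ft_force: [0.6, -0.6, -2.8]
grip_width: 0.664
finger_force: 33.0
```

Call:
move_arm --moves '[{"fingers": -1, "dx": 0, "dy": 0, "dz": -4, "rx": 0, "ry": 0, "rz": 0}, {"fingers": -1, "dx": 0, "dy": 0, "dz": -3, "rx": 0, "ry": 0, "rz": 0}, {"fingers": -1, "dx": 0, "dy": 0, "dz": 0, "rx": 0, "ry": 0, "rz": 0}]'

```text
clock: 7.7
ee_pos: [0.4551, 0.3277, 0.0489]
tool_rot: [0.974, 0.147, 0.173, -0.026]
ft_force: [-0.1, -0.5, -2.4]
grip_width: 0.663
finger_force: 33.0
```

Call:
move_arm --moves '[{"fingers": -1, "dx": 0, "dy": 0, "dz": -3, "rx": 0, "ry": 0, "rz": 0}, {"fingers": -1, "dx": 0, "dy": 0, "dz": -3, "rx": 0, "ry": 0, "rz": 0}, {"fingers": -1, "dx": 0, "dy": 0, "dz": 0, "rx": 0, "ry": 0, "rz": 0}]'

```text
clock: 8.0
ee_pos: [0.4546, 0.3274, 0.042]
tool_rot: [0.974, 0.147, 0.172, -0.026]
ft_force: [0.4, 0.2, -1.6]
grip_width: 0.664
finger_force: 33.0
```

Call:
move_arm --moves '[{"fingers": -1, "dx": 0, "dy": 0, "dz": -3, "rx": 0, "ry": 0, "rz": 0}, {"fingers": -1, "dx": 0, "dy": 0, "dz": 0, "rx": 0, "ry": 0, "rz": 0}]'

```text
clock: 8.2
ee_pos: [0.4546, 0.3275, 0.0389]
tool_rot: [0.974, 0.147, 0.172, -0.026]
ft_force: [-0.2, -1.0, -1.8]
grip_width: 0.669
finger_force: 33.0
```

Call:
move_arm --moves '[{"fingers": -1, "dx": 0, "dy": 0, "dz": -3, "rx": 0, "ry": 0, "rz": 0}, {"fingers": -1, "dx": 0, "dy": 0, "dz": 0, "rx": 0, "ry": 0, "rz": 0}]'

```text
clock: 8.4
ee_pos: [0.4546, 0.3274, 0.0359]
tool_rot: [0.974, 0.147, 0.172, -0.026]
ft_force: [-1.0, 0.0, -2.2]
grip_width: 0.664
finger_force: 33.0
```

Call:
move_arm --moves '[{"fingers": 0.55, "dx": 0, "dy": 0, "dz": 0, "rx": 0, "ry": 0, "rz": 0}, {"fingers": 0.6, "dx": 0, "dy": 0, "dz": 0, "rx": 0, "ry": 0, "rz": 0}, {"fingers": 0.6, "dx": 0, "dy": 0, "dz": 0, "rx": 0, "ry": 0, "rz": 0}]'

```text
clock: 8.7
ee_pos: [0.4551, 0.3279, 0.0367]
tool_rot: [0.974, 0.147, 0.173, -0.026]
ft_force: [0.7, 1.1, -0.0]
grip_width: 0.799
finger_force: 0.0
```

Call:
move_arm --moves '[{"fingers": 0.6, "dx": -5, "dy": -1, "dz": 14, "rx": 0, "ry": 0, "rz": 0}, {"fingers": 0.6, "dx": -10, "dy": -3, "dz": 28, "rx": 0, "ry": 0, "rz": 0}, {"fingers": 0.6, "dx": -10, "dy": -3, "dz": 28, "rx": 0, "ry": 0, "rz": 0}, {"fingers": 0.6, "dx": -10, "dy": -3, "dz": 28, "rx": 0, "ry": 0, "rz": 0}, {"fingers": 0.6, "dx": -10, "dy": -3, "dz": 40, "rx": 0, "ry": 0, "rz": 0}, {"fingers": 0.6, "dx": 0, "dy": -20, "dz": 40, "rx": 0, "ry": 0, "rz": -0.03}, {"fingers": 0.6, "dx": 0, "dy": -30, "dz": 30, "rx": 0, "ry": 0, "rz": -0.09}, {"fingers": 0.6, "dx": 0, "dy": -35, "dz": 0, "rx": 0, "ry": 0, "rz": -0.09}, {"fingers": 0.6, "dx": 0, "dy": -35, "dz": 0, "rx": 0, "ry": 0, "rz": -0.09}, {"fingers": 0.6, "dx": 0, "dy": -35, "dz": 0, "rx": 0, "ry": 0, "rz": 0}]'

```text
clock: 9.7
ee_pos: [0.4098, 0.1591, 0.245]
tool_rot: [0.985, 0.0, 0.175, -0.0]
ft_force: [0.6, -0.6, -0.4]
grip_width: 0.799
finger_force: 0.0
```

Call:
move_arm --moves '[{"fingers": 0.6, "dx": 10, "dy": -35, "dz": 0, "rx": 0, "ry": -0.04, "rz": 0}, {"fingers": 0.6, "dx": 10, "dy": -35, "dz": 0, "rx": 0, "ry": -0.05, "rz": 0}, {"fingers": 0.6, "dx": 10, "dy": -35, "dz": 0, "rx": 0, "ry": -0.05, "rz": 0}, {"fingers": 0.6, "dx": 10, "dy": -35, "dz": 0, "rx": 0, "ry": -0.05, "rz": 0}, {"fingers": 0.6, "dx": 10, "dy": -35, "dz": 0, "rx": 0, "ry": -0.05, "rz": 0}, {"fingers": 0.6, "dx": 10, "dy": -20, "dz": 0, "rx": 0, "ry": -0.05, "rz": 0}, {"fingers": 0.6, "dx": 0, "dy": -10, "dz": 0, "rx": 0, "ry": -0.06, "rz": 0}, {"fingers": 0.6, "dx": 0, "dy": 0, "dz": 0, "rx": 0, "ry": 0, "rz": 0}, {"fingers": 0.6, "dx": 0, "dy": 0, "dz": 0, "rx": 0, "ry": 0, "rz": 0}]'

```text
clock: 10.6
ee_pos: [0.4696, -0.0455, 0.2445]
tool_rot: [0.94, -0.001, 0.343, 0.0]
ft_force: [-0.3, 0.1, -0.4]
grip_width: 0.796
finger_force: 0.0
```

Run:
```python
from h import *
out=[]
for c in("scene","top"):
    im=read_camera(c); w=cloud(im)
    for l in("cup","bowl"):
      for r in nets.regions_of(c,l)[:2]:
        q=w[r["region"]];q=q[~np.isnan(q[:,0])]; print(c,l,round(r["confidence"],2),r["position"],np.round(np.percentile(q,[3,50,97],axis=0),3).tolist())
    x,y,z=w.reshape(-1,3).T
    m=(np.hypot(x-.66,y+.04)<.035)&(z>.145)&(z<.175);q=w.reshape(-1,3)[m]; print("knob",m.sum(),np.round(np.median(q,0),4),np.round(np.percentile(q,[3,97],axis=0),3).tolist())
    m=(np.hypot(x-.446,y-.326)<.1)&(z>.07)&(z<.09);print("bowl fit",np.round(circ(w.reshape(-1,3)[m]),3))
    out.append(cv2.resize(im["pixels"][160:400,180:500] if c=="scene" else im["pixels"][90:330,140:460],(400,300)))
cv2.imwrite("pics/k.png",np.vstack(out)[...,::-1])
s=readout.observe();print(s["ee_pos"],s["tool_rot"],s["joints"])
```

```text
scene cup 0.79 [431.2, 269.9] [[0.418, 0.297, 0.018], [0.457, 0.325, 0.052], [0.475, 0.351, 0.076]]
scene bowl 0.86 [443.9, 259.1] [[0.363, 0.258, 0.006], [0.412, 0.347, 0.052], [0.528, 0.409, 0.08]]
scene bowl 0.61 [409.1, 212.3] [[0.102, 0.226, 0.002], [0.147, 0.308, 0.045], [0.266, 0.379, 0.078]]
knob 136 [ 0.6615 -0.0407  0.1569] [[0.643, -0.056, 0.15], [0.674, -0.026, 0.162]]
bowl fit [0.446 0.33  0.078]
top cup 0.78 [188.0, 262.3] [[0.419, 0.297, 0.006], [0.45, 0.329, 0.031], [0.473, 0.35, 0.079]]
top bowl 0.78 [179.8, 250.2] [[0.372, 0.25, 0.007], [0.456, 0.339, 0.039], [0.526, 0.405, 0.083]]
top bowl 0.69 [191.2, 364.4] [[0.106, 0.227, 0.003], [0.182, 0.311, 0.032], [0.259, 0.381, 0.082]]
knob 147 [ 0.6579 -0.0417  0.1591] [[0.644, -0.055, 0.153], [0.675, -0.027, 0.166]]
bowl fit [0.447 0.327 0.08 ]
[ 0.47023928 -0.04465571  0.24472713] [ 9.39317764e-01  6.75830116e-04  3.43047576e-01 -2.06809939e-04] [-0.22180471 -0.17017234  2.23349166  0.36200584  0.41443417  1.06521507]
```

View pics/k.png

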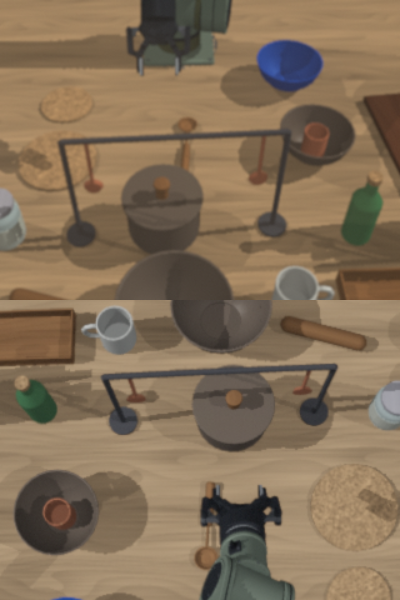

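The cup stands upright in the brown bowl (upper picture, 315,138), and the knob is free at (0.660, -0.041). Next I come in on it along the tilted axis.

Call:
move_arm --moves '[{"fingers": 0.6, "dx": 25, "dy": 4, "dz": -5, "rx": 0, "ry": 0, "rz": 0}, {"fingers": 0.6, "dx": 35, "dy": 0, "dz": -7, "rx": 0, "ry": 0, "rz": 0}, {"fingers": 0.6, "dx": 35, "dy": 0, "dz": -5, "rx": 0, "ry": 0, "rz": 0}, {"fingers": 0.6, "dx": 32, "dy": 0, "dz": -5, "rx": 0, "ry": 0, "rz": 0}, {"fingers": 0.6, "dx": 20, "dy": 0, "dz": -24, "rx": 0, "ry": 0, "rz": 0}, {"fingers": 0.6, "dx": 20, "dy": 0, "dz": -24, "rx": 0, "ry": 0, "rz": 0}, {"fingers": 0.6, "dx": 16, "dy": 0, "dz": -19, "rx": 0, "ry": 0, "rz": 0}, {"fingers": 0.6, "dx": 0, "dy": 0, "dz": 0, "rx": 0, "ry": 0, "rz": 0}]'

```text
clock: 11.7
ee_pos: [0.6531, -0.0404, 0.1519]
tool_rot: [0.94, 0.0, 0.34, -0.001]
ft_force: [-0.6, 0.3, -1.0]
grip_width: 0.8
finger_force: 0.0
```

Call:
move_arm --moves '[{"fingers": 0.6, "dx": 12, "dy": 0, "dz": -14, "rx": 0, "ry": 0, "rz": 0}, {"fingers": 0.6, "dx": 8, "dy": 0, "dz": -10, "rx": 0, "ry": 0, "rz": 0}, {"fingers": 0.6, "dx": 0, "dy": 0, "dz": 0, "rx": 0, "ry": 0, "rz": 0}]'

```text
clock: 12.0
ee_pos: [0.6729, -0.0408, 0.131]
tool_rot: [0.94, -0.0, 0.342, -0.0]
ft_force: [-0.8, 0.1, 0.5]
grip_width: 0.804
finger_force: 0.0
```

Run:
```python
from h import *
im=read_camera("scene"); a=cv2.resize(im["pixels"][230:380,230:400],(680,600)); cv2.imwrite("pics/k2.png",a[...,::-1])
```

```text
(no output)
```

View pics/k2.png

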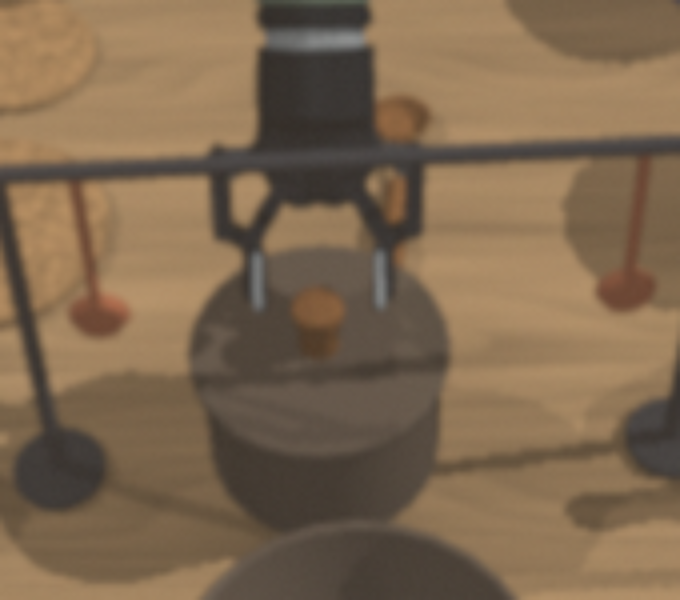

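The fingers (columns 257 and 381) are centred on the knob (319) and clear of the bar. I'll close.

Call:
move_arm --moves '[{"fingers": -0.2, "dx": 0, "dy": 0, "dz": 0, "rx": 0, "ry": 0, "rz": 0}, {"fingers": -1, "dx": 0, "dy": 0, "dz": 0, "rx": 0, "ry": 0, "rz": 0}, {"fingers": -1, "dx": 0, "dy": 0, "dz": 0, "rx": 0, "ry": 0, "rz": 0}, {"fingers": -1, "dx": 0, "dy": 0, "dz": 0, "rx": 0, "ry": 0, "rz": 0}, {"fingers": -1, "dx": 0, "dy": 0, "dz": 0, "rx": 0, "ry": 0, "rz": 0}, {"fingers": -1, "dx": 0, "dy": 0, "dz": 0, "rx": 0, "ry": 0, "rz": 0}, {"fingers": -1, "dx": 0, "dy": 0, "dz": 0, "rx": 0, "ry": 0, "rz": 0}]' --newtons 70

```text
clock: 12.75
ee_pos: [0.6729, -0.0415, 0.1331]
tool_rot: [0.939, -0.0, 0.344, 0.0]
ft_force: [-5.0, -1.5, 5.8]
grip_width: 0.362
finger_force: 68.7
```

Call:
move_arm --moves '[{"fingers": -1, "dx": 0, "dy": 0, "dz": 3, "rx": 0, "ry": 0, "rz": 0}, {"fingers": -1, "dx": 0, "dy": 0, "dz": 4, "rx": 0, "ry": 0, "rz": 0}, {"fingers": -1, "dx": 0, "dy": 0, "dz": 5, "rx": 0, "ry": 0, "rz": 0}, {"fingers": -1, "dx": 0, "dy": 0, "dz": 6, "rx": 0, "ry": 0, "rz": 0}, {"fingers": -1, "dx": 0, "dy": 0, "dz": 6, "rx": 0, "ry": 0, "rz": 0}, {"fingers": -1, "dx": 0, "dy": 0, "dz": 0, "rx": 0, "ry": 0, "rz": 0}]'

```text
clock: 13.35
ee_pos: [0.6721, -0.0412, 0.1553]
tool_rot: [0.94, 0.0, 0.342, -0.0]
ft_force: [-0.4, 0.1, -4.0]
grip_width: 0.361
finger_force: 69.5
```

Run:
```python
from h import *
im=read_camera("scene"); w=cloud(im).reshape(-1,3); x,y,z=w.T
m=(np.hypot(x-.66,y+.041)<.08)&(z>.125)&(z<.16)&(np.hypot(x-.66,y+.041)>.03)&(x>.64); q=w[m]
print(m.sum(),np.round(np.median(q,0),3),np.linalg.lstsq(np.c_[q[:,:2]-[.66,-.041],np.ones(len(q))],q[:,2],rcond=None)[0])
a=cv2.resize(im["pixels"][230:380,230:400],(680,600)); cv2.imwrite("pics/k3.png",a[...,::-1])
```

```text
1419 [ 0.692 -0.041  0.14 ] [-0.00604881  0.00122424  0.14048412]
```

View pics/k3.png

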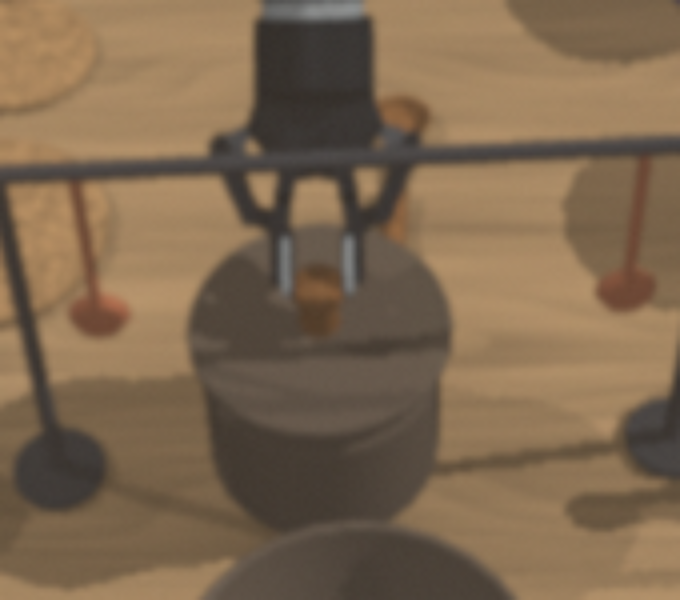

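The lid is lifted 22 mm, level and clear. I'll back out from under the bar, then carry it sideways.

Call:
move_arm --moves '[{"fingers": -1, "dx": -4, "dy": 0, "dz": 8, "rx": 0, "ry": 0, "rz": 0}, {"fingers": -1, "dx": -12, "dy": 0, "dz": 10, "rx": 0, "ry": 0, "rz": 0}, {"fingers": -1, "dx": -20, "dy": 0, "dz": 8, "rx": 0, "ry": 0, "rz": 0}, {"fingers": -1, "dx": -25, "dy": 0, "dz": 0, "rx": 0, "ry": 0, "rz": 0}, {"fingers": -1, "dx": -30, "dy": 0, "dz": 0, "rx": 0, "ry": 0, "rz": 0}, {"fingers": -1, "dx": -30, "dy": 0, "dz": 0, "rx": 0, "ry": 0, "rz": 0}, {"fingers": -1, "dx": -30, "dy": -5, "dz": 0, "rx": 0, "ry": 0, "rz": 0}, {"fingers": -1, "dx": -25, "dy": -15, "dz": 0, "rx": 0, "ry": 0, "rz": 0}, {"fingers": -1, "dx": -15, "dy": -20, "dz": 0, "rx": 0, "ry": 0, "rz": 0}, {"fingers": -1, "dx": -9, "dy": -20, "dz": 0, "rx": 0, "ry": 0, "rz": 0}]'

```text
clock: 14.4
ee_pos: [0.4707, -0.101, 0.1806]
tool_rot: [0.94, 0.0, 0.342, -0.0]
ft_force: [1.0, 0.1, -4.4]
grip_width: 0.363
finger_force: 69.9
```

```bash
python3 -c "
from h import *
s=readout.observe();print(s['ee_pos'],s['joints'],s['joint_velocities'])"
```

```text
[ 0.47071304 -0.10102461  0.1805944 ] [-0.42396073 -0.04718662  2.32867603  0.93057901  0.33732799  0.33516351] [-8.04580865e-01 -1.37500675e-02 -7.12537463e-04  6.19804636e-01
  4.64874744e-01 -1.19454964e+00]
```

Joint 5 is well behaved, so I'll continue to the mat.

Call:
move_arm --moves '[{"fingers": -1, "dx": 0, "dy": -20, "dz": 0, "rx": 0, "ry": 0, "rz": 0}, {"fingers": -1, "dx": 0, "dy": -25, "dz": 0, "rx": 0, "ry": 0, "rz": 0}, {"fingers": -1, "dx": 0, "dy": -30, "dz": 0, "rx": 0, "ry": 0, "rz": 0}, {"fingers": -1, "dx": 0, "dy": -30, "dz": 0, "rx": 0, "ry": 0, "rz": 0}, {"fingers": -1, "dx": 0, "dy": -30, "dz": 0, "rx": 0, "ry": 0, "rz": 0}, {"fingers": -1, "dx": 0, "dy": -30, "dz": 0, "rx": 0, "ry": 0, "rz": 0}, {"fingers": -1, "dx": 0, "dy": -20, "dz": 0, "rx": 0, "ry": 0, "rz": 0}, {"fingers": -1, "dx": 0, "dy": -14, "dz": 0, "rx": 0, "ry": 0, "rz": 0}, {"fingers": -1, "dx": 0, "dy": 0, "dz": -10, "rx": 0, "ry": 0, "rz": 0}, {"fingers": -1, "dx": 0, "dy": 0, "dz": 0, "rx": 0, "ry": 0, "rz": 0}]'

```text
clock: 15.4
ee_pos: [0.4719, -0.2997, 0.1695]
tool_rot: [0.94, -0.0, 0.342, -0.001]
ft_force: [-0.1, 0.6, -3.2]
grip_width: 0.362
finger_force: 70.0
```

Run:
```python
from h import *
s=readout.observe();print(s['ee_pos'],s['joints'])
im=read_camera("scene"); w=cloud(im).reshape(-1,3); x,y,z=w.T
m=(np.hypot(x-.46,y+.3)<.11)&(z>.14)&(z<.17); q=w[m]; print(np.median(q[:,2]))
z0=np.median(q[:,2]); q=q[abs(q[:,2]-z0)<.008]
print(np.round(np.linalg.lstsq(np.c_[q[:,:2]-[.46,-.3],np.ones(len(q))],q[:,2],rcond=None)[0],4))
hull=cv2.convexHull(q[:,:2].astype(np.float32))[:,0]; print(cv2.minEnclosingCircle(q[:,:2].astype(np.float32)),circ(hull))
```

```text
[ 0.47186339 -0.29966262  0.16951168] [-0.89793903  0.16433517  2.12849943  1.0162773   0.63351529 -0.10991017]
0.15345072752450287
[ 0.0087 -0.0034  0.1533]
((0.4572778344154358, -0.2973848879337311), 0.08568776398897171) (np.float64(0.4579471828424261), np.float64(-0.2978432392983932), np.float64(0.08387652474299842))
```

Call:
move_arm --moves '[{"fingers": -1, "dx": 0, "dy": -1, "dz": -15, "rx": 0, "ry": 0, "rz": 0}, {"fingers": -1, "dx": 0, "dy": 0, "dz": -25, "rx": 0, "ry": 0, "rz": 0}, {"fingers": -1, "dx": 0, "dy": 0, "dz": -25, "rx": 0, "ry": 0, "rz": 0}, {"fingers": -1, "dx": 0, "dy": 0, "dz": -25, "rx": 0, "ry": 0, "rz": 0}, {"fingers": -1, "dx": 0, "dy": 0, "dz": -15, "rx": 0, "ry": 0, "rz": 0}, {"fingers": -1, "dx": 0, "dy": 0, "dz": -10, "rx": 0, "ry": 0, "rz": 0}, {"fingers": -1, "dx": 0, "dy": 0, "dz": -3, "rx": 0, "ry": 0, "rz": 0}, {"fingers": -1, "dx": 0, "dy": 0, "dz": -3, "rx": 0, "ry": 0, "rz": 0}, {"fingers": -1, "dx": 0, "dy": 0, "dz": 0, "rx": 0, "ry": 0, "rz": 0}]'

```text
clock: 16.35
ee_pos: [0.4731, -0.3015, 0.0507]
tool_rot: [0.939, 0.0, 0.343, 0.0]
ft_force: [-0.7, -0.4, -4.3]
grip_width: 0.358
finger_force: 70.1
```

Call:
move_arm --moves '[{"fingers": -1, "dx": 0, "dy": 0, "dz": -2, "rx": 0, "ry": 0, "rz": 0}, {"fingers": -1, "dx": 0, "dy": 0, "dz": 0, "rx": 0, "ry": 0, "rz": 0}]'

```text
clock: 16.55
ee_pos: [0.4729, -0.3015, 0.0487]
tool_rot: [0.939, -0.0, 0.343, 0.0]
ft_force: [-0.0, 0.9, -4.4]
grip_width: 0.358
finger_force: 70.1
```

Call:
move_arm --moves '[{"fingers": -1, "dx": 0, "dy": 0, "dz": -2, "rx": 0, "ry": 0, "rz": 0}, {"fingers": -1, "dx": 0, "dy": 0, "dz": -1, "rx": 0, "ry": 0, "rz": 0}, {"fingers": -1, "dx": 0, "dy": 0, "dz": 0, "rx": 0, "ry": 0, "rz": 0}]'

```text
clock: 16.85
ee_pos: [0.4727, -0.3013, 0.0452]
tool_rot: [0.939, -0.0, 0.343, -0.0]
ft_force: [0.6, 0.5, -3.4]
grip_width: 0.363
finger_force: 70.1
```

Call:
move_arm --moves '[{"fingers": -1, "dx": 0, "dy": 0, "dz": -2, "rx": 0, "ry": 0, "rz": 0}, {"fingers": -1, "dx": 0, "dy": 0, "dz": 0, "rx": 0, "ry": 0, "rz": 0}]'

```text
clock: 17.05
ee_pos: [0.4727, -0.3013, 0.043]
tool_rot: [0.939, -0.0, 0.343, -0.0]
ft_force: [0.7, 0.8, -3.8]
grip_width: 0.359
finger_force: 70.1
```

Call:
move_arm --moves '[{"fingers": -1, "dx": 0, "dy": 0, "dz": -1.5, "rx": 0, "ry": 0, "rz": 0}, {"fingers": -1, "dx": 0, "dy": 0, "dz": 0, "rx": 0, "ry": 0, "rz": 0}]'

```text
clock: 17.25
ee_pos: [0.4727, -0.3013, 0.0416]
tool_rot: [0.939, -0.0, 0.343, -0.0]
ft_force: [-0.6, 0.8, -3.5]
grip_width: 0.36
finger_force: 70.1
```

Call:
move_arm --moves '[{"fingers": -1, "dx": 0, "dy": 0, "dz": -1.5, "rx": 0, "ry": 0, "rz": 0}, {"fingers": -1, "dx": 0, "dy": 0, "dz": 0, "rx": 0, "ry": 0, "rz": 0}]'

```text
clock: 17.45
ee_pos: [0.473, -0.3014, 0.041]
tool_rot: [0.939, -0.0, 0.344, 0.0]
ft_force: [-3.5, 2.1, 2.4]
grip_width: 0.36
finger_force: 71.0
```

It has touched down, so I release it and back out along the tool axis.

Call:
move_arm --moves '[{"fingers": 0, "dx": 0, "dy": 0, "dz": 0, "rx": 0, "ry": 0, "rz": 0}, {"fingers": 0.5, "dx": 0, "dy": 0, "dz": 0, "rx": 0, "ry": 0, "rz": 0}, {"fingers": 0.5, "dx": 0, "dy": 0, "dz": 0, "rx": 0, "ry": 0, "rz": 0}, {"fingers": 0.5, "dx": -6, "dy": 0, "dz": 8, "rx": 0, "ry": 0, "rz": 0}, {"fingers": 0.5, "dx": -13, "dy": 0, "dz": 16, "rx": 0, "ry": 0, "rz": 0}, {"fingers": 0.5, "dx": -20, "dy": 0, "dz": 25, "rx": 0, "ry": 0, "rz": 0}, {"fingers": 0.5, "dx": -20, "dy": 0, "dz": 25, "rx": 0, "ry": 0, "rz": 0}, {"fingers": 0.5, "dx": -20, "dy": 0, "dz": 30, "rx": 0, "ry": 0, "rz": 0}, {"fingers": 0.5, "dx": -20, "dy": 0, "dz": 30, "rx": 0, "ry": 0, "rz": 0}, {"fingers": 0.5, "dx": 0, "dy": 0, "dz": 0, "rx": 0, "ry": 0, "rz": 0}]'

```text
clock: 18.45
ee_pos: [0.3734, -0.3033, 0.1783]
tool_rot: [0.939, 0.0, 0.345, 0.004]
ft_force: [0.4, -0.1, -0.5]
grip_width: 0.751
finger_force: 0.0
```

Run:
```python
from h import *
out=[]
for c in("scene","top"):
    im=read_camera(c); w=cloud(im).reshape(-1,3); x,y,z=w.T
    q=w[(np.hypot(x-.459,y+.3)<.1)&(z>.02)&(z<.036)]
    print(c,np.median(q[:,2]),np.round(np.linalg.lstsq(np.c_[q[:,:2]-[.46,-.3],np.ones(len(q))],q[:,2],rcond=None)[0],4),cv2.minEnclosingCircle(q[:,:2].astype(np.float32)))
    k=w[(np.hypot(x-.459,y+.3)<.04)&(z>.055)&(z<.075)]; print("knob",len(k),np.round(np.median(k,0),3) if len(k) else "")
    e=w[(np.hypot(x-.66,y+.041)<.09)&(z>.104)&(z<.116)]; print("crock",cv2.minEnclosingCircle(e[:,:2].astype(np.float32)))
    out.append(cv2.resize(im["pixels"][160:400,150:470] if c=="scene" else im["pixels"][90:330,150:470],(400,300)))
cv2.imwrite("pics/end.png",np.vstack(out)[...,::-1])
```

```text
scene 0.025821361114863828 [-0.003  -0.0005  0.0259] ((0.46048012375831604, -0.3020702004432678), 0.08851972967386246)
knob 77 [ 0.462 -0.302  0.065]
crock ((0.6584657430648804, -0.04129640385508537), 0.07945101708173752)
top 0.027331228325131032 [0.0037 0.0031 0.0274] ((0.45855623483657837, -0.2999122440814972), 0.0870688334107399)
knob 123 [ 0.459 -0.3    0.066]
crock ((0.6600649356842041, -0.04051835089921951), 0.07913043349981308)
```

View pics/end.png

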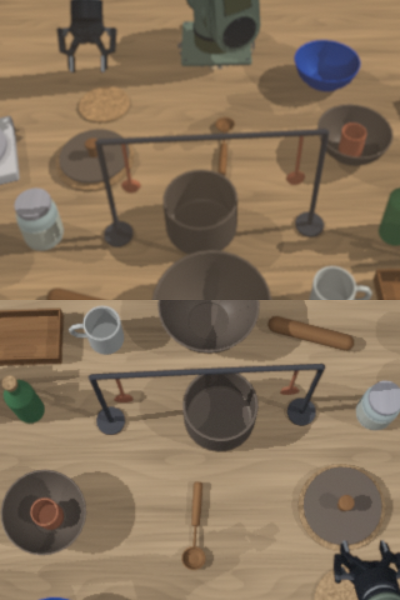

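The lid lies flat in the middle of the larger mat (lower picture, 343,505). The cup is in the brown bowl, the crock is open where it stood, and the arm touches nothing.

```bash
python3 -c "
from plant import ticket
print(ticket.job_done())"
```

```text
the job is handed in; nothing more can be done
None
```

The job is handed in, with no verdict shown: my last pictures had the cup upright in the brown bowl, the lid flat and knob up within about 3 mm of the cork mat's centre, and the crock, bowl and bystanders where they were.

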